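# Hang the scanner cradle on the spring balancer

### The arm

A 6-joint arm with a two-finger parallel gripper is mounted at the origin on a cart in front of the work surface, level with it; the furniture and walls round the work are solid. World frame = base frame: x ahead of the robot, y to its left, z up, the work surface at z = 0. Lengths are in m, angles in rad, forces in N, time in s.
With the tool pointing down it reaches from about 0.325 to 0.9 m from the base axis. Payload 6.1 kg.
Tool frame: the origin (TCP) lies midway between the tips of the shut fingers; the grasp point (between the pads) lies 19 mm behind it; x points along the fingers, y is the direction in which the jaws open and shut, and the axes are right-handed (so a half turn about x gives the same grasp; the last joint's range is limited). The gripper opens to 85 mm and grips with 20 to 120 N. Pads are 22 mm wide; open, the fingers measure 114 mm over their backs; the gripper's body (76 mm by 85 mm) begins 54 mm behind the grasp point. The pads swing forward as they close: fully open they stand 13 mm farther back than shut.
Start: joints at [-1.448, 0.22, 1.526, -0, 1.395, -0.126], TCP at [0.154, -0.606, 0.231] pointing down, gripper open.
Joint ranges: [-2.98, 2.98], [-0.91, 2.08], [0.09, 2.57], [-1.24, 4.39], [0.2, 2.65], [-2.68, 2.68]. Speed limits (rad/s): [2.57, 2.57, 3.01, 3.14, 3.14, 3.14].

### API

Orientations are given as [roll, pitch, yaw] about the fixed x, y, z axes, in that order (R = Rz(yaw) Ry(pitch) Rx(roll)).
In Python, from plant import movep, move_l, set_joints, gripper_to, hold, inverse_kinematics, observe, get_image, get_calibration, Unreachable, job_done gives the robot as it stands. Calls block until the motion is done:
- movep(position, orientation): joint-space move of the TCP to a pose.
- move_l(position, feed=0.15, rotation=None, max_force=None): straight line of the TCP; rotation=None keeps the orientation; feed is the mean speed in m/s. With max_force (N) it stops when the force on the tool has changed by that much, and returns True; else False.
- set_joints(angles): joint-space move.
- gripper_to(opening, f_grip=None): finger opening in m; f_grip is the grip in N (None keeps the last); returns when the fingers have stopped.
- hold(seconds).
- inverse_kinematics(position, orientation): joint angles nearest the present ones, or None.
- observe(): the state.
- get_image(name): name is "scene" or "top" or "wrist"; returns (picture, depth): 400x640x3 uint8, red, green, blue; 400x640 float32, m along the optical axis (not along the pixel's ray), 0 where there is no reading.
- get_calibration(name): a dict with "intrinsics" (3x3 intrinsics, pixels), "world_from_camera" (4x4, takes a point from camera to world coordinates). Camera axes: x right, y down, z forward; pixel columns grow to the right and rows downward; lengths in m; the calibration is good to about 2 mm. A picture is of the moment at which its call begins: read the wrist's pose just before it. get_calibration takes no time and is no camera call; for the wrist camera it gives the pose at the moment of the call.
A pose or a line that the arm cannot do raises Unreachable and nothing moves.
- job_done(): hands the job in, once; it reports no verdict.
The state is a dict: "time_s": time; "q": joint angles; "joint_velocities": joint speeds; "joint_torque": joint torques, N m; "eef_pos": TCP position; "tcp_rot": TCP orientation; "ft_force": force on the tool from outside, world axes, zero at the start; "torque": the same for the moment, N m; "opening": finger opening in m.
Only numpy, scipy, OpenCV 4.12 (cv2) and the standard library are available. Lean on these libraries where they do the work, as an engineer would, in place of code of your own. Each camera call takes 0.05 s, during which the arm holds its last target. There are 200 camera calls.

### The job

Pick the scanner cradle up by its orange knob and hang its wire bail in the dip of the balancer arm's hook. The arm sinks on its spring as it takes the weight: go down with it gently until it carries the whole load, without pressing it further down, and only then let go, so that the arm neither drops nor springs back. Leave the cradle hanging still and level, and do not disturb the other things on the table.

Things in the scene. Friction and masses are not known exactly. Their poses are not given: they have to be found in the camera images.
- knob_mid (a point): middle of the cradle's orange grip knob (22 x 22 mm, 40 mm tall: 20 mm above and below this point), 184 mm above the tray's underside, over its middle. A stem (12 mm thick) joins the knob to the bail below it. z is up; x is along the tray's long side, the direction in which the hook must pass through the bail (either way round).
- bail_apex (a point): underside of the peak of the cradle's wire bail, 135 mm above the tray's underside, 49 mm straight below knob_mid; same axes. The bail is 8 mm wire in the cradle's y-z plane, shaped like a house gable: two legs 112 mm apart in y, upright to 106 mm above the underside, then sloping up to the peak. The opening between scanner and peak is 79 mm high.
- balancer_stand: fixed stand of the spring balancer: dark round foot 120 mm across, aluminium column, black collar; origin at the centre of its underside. It carries a grey swing head and a sprung arm with a blue drum, whose pivot is on the column's axis 210 mm above the table.
- hook_seat (a point): the dip in the hook of the balancer arm, at the point where the underside of the bail's peak lies when seated: 200 mm out from the pivot, 41 mm above it when empty. The arm's outward direction is this frame's -x (level while empty; tilts with the arm). 23 mm further out is the hook's tip, a red ball whose top is 26 mm above this point; 28 mm inward is a crest 10 mm above it. Wire 10 mm thick.
- balancer_lift (a joint): lift hinge of the arm, rad: 0 = up against its stop (empty), growing as it sinks; end 0.75. A spring holds it: it starts to sink when about 1.5 N hangs on the hook, then 1 mm for each further 0.06 N with little damping: let go off balance, it bobs. The dip moves on an arc, a few mm in and out: a hand pushing sideways there also holds the arm off balance. The cradle brings it to rest at 0.08 to 0.5.
- balancer_swing (a joint): swing of the balancer arm about the column, rad, turning freely but for light friction; positive is anticlockwise from above, limits -0.6 to 0.6. Where it points at the end does not matter.
- tub: bystander: white tub with lid, 91 mm wide, 98 mm tall; origin at the centre of its underside, z up
- pump_bottle: bystander: upright pump bottle, 50 x 62 x 208 mm; origin at the centre of its underside, z up
- cream_pot: bystander: low round pot, 63 mm wide, 34 mm tall; origin at the centre of its underside, z up
- cream_tube: bystander: white tube lying flat, 51 x 181 x 34 mm, long side along y; origin at the centre of its underside
- lying_bottle: bystander: pump bottle lying on its side, 66 x 200 x 46 mm, long side along y; origin at the centre of its underside
- tape_gun_blue: bystander: red hand tape dispenser with a blue roll, lying on its side, 134 x 225 x 54 mm; origin at the centre of its underside
- cradle: the loose scanner cradle: a dark steel tray 180 mm (x) by 122 mm (y) with a black hand scanner strapped in it (up to 56 mm above the underside), a wire bail over it and an orange knob on top, 204 mm tall in all; weight unknown, 0.3 to 0.75 kg. Origin at the centre of the tray's underside, axes as knob_mid

How it is judged:
On the way, in this order (a step that is already met when the one before it is completed fails the run):
1. the cradle is lifted clear of the table (height (world z) of knob_mid above 0.235 m), for 0.2 s.
2. the bail's peak rests in the dip of the hook and bears on it (distance between bail_apex and hook_seat below 0.01 m and contact force between cradle and balancer_stand above 1 N), for 0.2 s.
At the end, for the whole second after the job is handed in: the cradle hangs by its bail, the underside of the bail's peak within 10 mm of the hook's seat point, its weight on the arm (over 2.5 N, arm sunk more than 0.05 rad), upright within 0.25 rad, still (under 0.03 m/s, arm under 0.1 rad/s) (distance between bail_apex and hook_seat below 0.01 m and contact force between cradle and balancer_stand above 2.5 N and angle between knob_mid's own z axis and vertical below 0.25 rad and not (velocity of joint balancer_lift above 0.1 rad/s or velocity of joint balancer_lift below -0.1 rad/s) and linear speed of cradle below 0.03 m/s and value of joint balancer_lift above 0.05 rad); the robot touches nothing.
It fails at once if the balancer arm drops or springs back (lift hinge faster than 0.4 rad/s) (velocity of joint balancer_lift above 0.4 rad/s or velocity of joint balancer_lift below -0.4 rad/s).
It fails at once if the cradle is pressed on the arm (contact force over 18 N) (contact force between cradle and balancer_stand above 18 N).
It fails at once if the arm is pushed far down past balance (lift hinge over 0.6 rad) (value of joint balancer_lift above 0.6 rad).
It fails at once if the robot leans on the balancer (over 5 N) (contact force between any of the fingers, the arm and balancer_stand above 5 N).
It fails at once if a bystander is moved by more than 30 mm (distance of any of tub, pump_bottle, cream_pot, cream_tube, lying_bottle, tape_gun_blue from where it was at the start of the episode above 0.03 m).
It also fails if it takes over 67 s, if anything falls off the work surface, if the arm or the gripper's body presses on something with over 40 N, if the wrist force passes 120 N, or if a joint passes its speed limit or range.

## Working session

There is one attempt and no reset: what is moved stays moved. The work goes in short steps, each a Python script; the robot and the scene stay as the last script left them, time stands still between calls to the robot, and variables do not carry over. Pictures are saved under pics/ and viewed, about 8 in all and at most 12, crops included, and the job is handed in when it is done.

```bash
ls; mkdir -p pics; python3 - <<'E'
from plant import *
import cv2,numpy as np
o=observe(); print({k:np.round(v,3) for k,v in o.items()})
for n in ("scene","top"):
    p,d=get_image(n); c=get_calibration(n); np.savez(n,p=p,d=d,K=c["intrinsics"],T=c["world_from_camera"])
    print(n,np.round(c["intrinsics"],1).tolist(),np.round(c["world_from_camera"],3).tolist())
    cv2.imwrite(f"pics/{n}0.png",p[:,:,::-1])
E
```

```text
pics
{'time_s': np.float64(0.0), 'q': array([-1.448,  0.221,  1.528,  0.   ,  1.395, -0.126]), 'joint_velocities': array([-0.002, -0.   ,  0.001, -0.   ,  0.001, -0.   ]), 'joint_torque': array([-2.0000e-03, -4.9691e+01, -3.8939e+01, -0.0000e+00,  1.1000e-02,
        0.0000e+00]), 'eef_pos': array([ 0.154, -0.605,  0.23 ]), 'tcp_rot': array([-1.7  ,  1.569,  1.69 ]), 'ft_force': array([-0.734, -0.603,  0.393]), 'torque': array([ 0.033, -0.011, -0.021]), 'opening': np.float64(0.086)}
scene [[505.5, 0.0, 316.5], [0.0, 505.5, 200.8], [0.0, 0.0, 1.0]] [[0.748, -0.495, 0.441, -0.158], [-0.663, -0.547, 0.511, -0.921], [-0.012, -0.675, -0.738, 1.419], [0.0, 0.0, 0.0, 1.0]]
top [[458.9, 0.0, 323.8], [0.0, 458.9, 192.8], [0.0, 0.0, 1.0]] [[0.013, -0.985, 0.172, 0.258], [-1.0, -0.015, -0.006, -0.034], [0.008, -0.172, -0.985, 2.031], [0.0, 0.0, 0.0, 1.0]]
```

View pics/scene0.png

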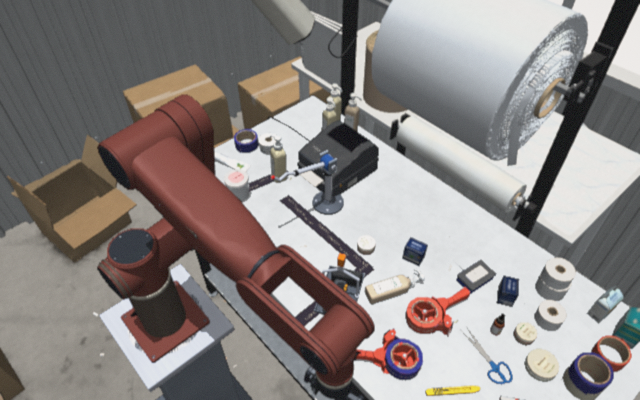

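View pics/top0.png

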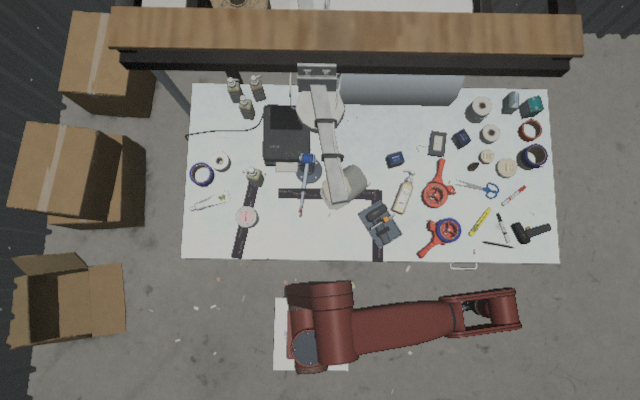

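Scene view: the knob is near (341,260), the hook tip near (273,178) and the drum near (327,158). In the top view the cradle is at (380,223), the drum at (306,158) and the hook tip at (301,213). I'll zoom in on both.

```bash
cat > h.py <<'E'
import numpy as np,cv2
def ray(K,T,u,v):
    r=T[:3,:3]@np.linalg.inv(K)@np.array([u,v,1.]); return T[:3,3],r
def onplane(K,T,u,v,z):
    o,r=ray(K,T,u,v); return o+r*(z-o[2])/r[2]
def dpt(K,T,u,v,d):
    o,r=ray(K,T,u,v); return o+r*d
def tri(a,b):
    A=[];y=[]
    for o,r in (a,b):
        r=r/np.linalg.norm(r); P=np.eye(3)-np.outer(r,r); A.append(P); y.append(P@o)
    s=np.linalg.lstsq(np.vstack(A),np.hstack(y),rcond=None)[0]
    return s,[np.linalg.norm(P@s-q) for P,q in zip(A,y)]
E
python3 - <<'E'
from h import *
S=np.load("scene.npz");T=np.load("top.npz")
def crop(I,x,y,w,h,k): return cv2.resize(I["p"][y:y+h,x:x+w,::-1],None,fx=k,fy=k,interpolation=cv2.INTER_NEAREST)
a=np.hstack([crop(S,250,140,100,75,4),crop(S,310,235,100,75,4)])
b=np.hstack([crop(T,270,145,100,75,4),crop(T,340,190,100,75,4)])
cv2.imwrite("pics/c.png",np.vstack([a,b]))
for n,I,rois in(("scene",S,[(310,240,380,280),(255,165,300,190),(310,145,345,175)]),("top",T,[(360,195,400,245),(290,195,315,225),(290,145,320,175)])):
    hsv=cv2.cvtColor(I["p"],cv2.COLOR_RGB2HSV)
    for nm,(x0,y0,x1,y1),(lo,hi) in zip(("orange","red","blue"),rois,(((8,150,120),(20,255,255)),((0,150,90),(6,255,255)),((100,120,60),(125,255,255)))):
        m=cv2.inRange(hsv,lo,hi); z=np.zeros_like(m); z[y0:y1,x0:x1]=m[y0:y1,x0:x1]
        k,_,st,c=cv2.connectedComponentsWithStats(z)
        for i in range(1,k):
            if st[i,4]>3:
                dd=I["d"][_==i]; print(n,nm,st[i],c[i].round(1),np.median(dd).round(3),dpt(I["K"],I["T"],*c[i],np.median(dd)).round(3))
E
```

```text
scene orange [338 253   8   9  46] [341.3 257. ] 1.494 [ 0.474 -0.297  0.203]
scene red [272 176   3   3   6] [272.8 176.7] 1.622 [0.491 0.043 0.276]
scene blue [320 154  13  16  93] [326. 160.] 1.741 [0.704 0.024 0.229]
top blue [303 154   9  10  79] [307.  158.3] 1.851 [0.711 0.025 0.231]
```

View pics/c.png

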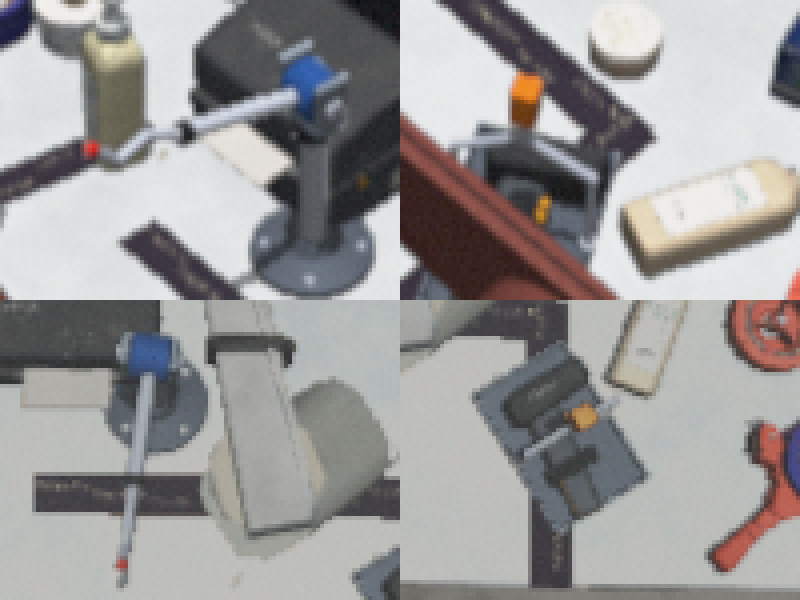

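```bash
python3 - <<'E'
from h import *
S=np.load("scene.npz");T=np.load("top.npz")
R=lambda I,u,v: ray(I["K"],I["T"],u,v)
# foot centre from crops (z~0.006)
for I,u,v in ((T,309.3,170.2),(S,328,203)): print("foot",onplane(I["K"],I["T"],u,v,0.006).round(3))
print("ball tri",tri(R(S,272.8,176.7),R(T,300.3,211.2)))
print("drum tri",tri(R(S,326,160),R(T,307,158.3)))
hsv=cv2.cvtColor(T["p"],cv2.COLOR_RGB2HSV); 
def comp(m,x0,y0,x1,y1):
    z=np.zeros_like(m); z[y0:y1,x0:x1]=m[y0:y1,x0:x1]; k,l,st,c=cv2.connectedComponentsWithStats(z); i=1+np.argmax(st[1:,4]); return l==i,st[i],c[i]
m,st,c=comp(cv2.inRange(hsv,(5,110,90),(22,255,255)),375,205,400,235); print("knob top",st,c, onplane(T["K"],T["T"],*c,0.2))
print("knob tri",tri(R(S,341.3,257),R(T,*c)))
# tray footprint: top depth -> world height between .005 and .07
v,u=np.mgrid[190:255,345:420]; d=T["d"][190:255,345:420]
P=np.stack([(u-T["K"][0,2])/T["K"][0,0]*d,(v-T["K"][1,2])/T["K"][1,1]*d,d],-1)@T["T"][:3,:3].T+T["T"][:3,3]
mm=((P[...,2]>.008)&(P[...,2]<.08)).astype(np.uint8)
mm=cv2.morphologyEx(mm,cv2.MORPH_OPEN,np.ones((3,3)));k,l,s,cc=cv2.connectedComponentsWithStats(mm);i=1+np.argmax(s[1:,4])
q=P[l==i][:,:2].astype(np.float32); print("tray",s[i],cv2.minAreaRect(q*1000))
for n,I,pts in(("top",T,[(345,185),(345,195),(325,110),(255,176),(246,216)]),("scene",S,[(285,20),(278,150),(236,180)])):
    for a,b in pts: print(n,a,b,dpt(I["K"],I["T"],a,b,I["d"][b,a]).round(3))
E
```

```text
foot [0.713 0.021 0.006]
foot [0.711 0.02  0.006]
ball tri (array([0.49131452, 0.04519548, 0.27350063]), [np.float64(0.0010121790603203236), np.float64(0.0010121790603196989)])
drum tri (array([0.71101534, 0.02704733, 0.22291491]), [np.float64(0.0027413725140586057), np.float64(0.0027413725140597736)])
knob top [383 216   6   6  26] [385.61538462 218.84615385] [ 0.47420686 -0.29393894  0.2       ]
knob tri (array([ 0.47518104, -0.29462631,  0.19886286]), [np.float64(0.000975756079729705), np.float64(0.0009757560797300887)])
tray [ 46   0  21  24 305] ((577.8448486328125, -386.4618835449219), (54.453670501708984, 110.554443359375), 68.02484893798828)
top 345 185 [ 0.446 -0.085  1.05 ]
top 345 195 [ 0.425 -0.086  1.046]
top 325 110 [ 0.616 -0.04   1.052]
top 255 176 [0.652 0.244 0.152]
top 246 216 [0.489 0.282 0.101]
scene 285 20 [ 0.451 -0.124  0.89 ]
scene 278 150 [0.663 0.245 0.153]
scene 236 180 [0.482 0.274 0.094]
```

```bash
cat >> h.py <<'E'
from scipy.spatial.transform import Rotation as Ro
def ori(yaw,s=1):
    """tool down, jaws along y axis of a frame with this yaw"""
    j=s*np.array([-np.sin(yaw),np.cos(yaw),0]); x=np.array([0,0,-1.])
    return Ro.from_matrix(np.c_[x,j,np.cross(x,j)]).as_euler("xyz")
E
python3 - <<'E'
from h import *
from plant import *
for s in (1,-1):
    for p,y in (([.475,-.295,.36],.58),([.475,-.295,.19],.58),([.42,-.2,.4],-.11),([.42,.053,.35],-.11),([.513,.0425,.2],-.11)):
        q=inverse_kinematics(p,ori(y,s)); print(s,p,None if q is None else np.round(q,2))
E
```

```text
1 [0.475, -0.295, 0.36] None
1 [0.475, -0.295, 0.19] None
1 [0.42, -0.2, 0.4] [-0.61 -0.22  1.66  0.    1.71 -2.07]
1 [0.42, 0.053, 0.35] [-0.06 -0.33  1.84  0.    1.64 -1.52]
1 [0.513, 0.0425, 0.2] [-0.07 -0.02  1.85  0.    1.32 -1.53]
-1 [0.475, -0.295, 0.36] [-0.7   0.01  1.52  0.    1.61  0.29]
-1 [0.475, -0.295, 0.19] [-0.7   0.1   1.74  0.    1.3   0.29]
-1 [0.42, -0.2, 0.4] [-0.61 -0.22  1.66  0.    1.71  1.07]
-1 [0.42, 0.053, 0.35] [-0.06 -0.33  1.84  0.    1.64  1.62]
-1 [0.513, 0.0425, 0.2] [-0.07 -0.02  1.85  0.    1.32  1.61]<sys>:0: UserWarning: Gimbal lock detected. Setting third angle to zero since it is not possible to uniquely determine all angles.
```

s = -1 works throughout. Next I'll move above the knob and look with the wrist camera.

```bash
python3 -W ignore - <<'E'
from h import *
from plant import *
movep([.475,-.295,.36],ori(.58,-1)); hold(.3)
c=get_calibration("wrist"); p,d=get_image("wrist"); np.savez("w1",p=p,d=d,K=c["intrinsics"],T=c["world_from_camera"])
cv2.imwrite("pics/w1.png",p[:,:,::-1]); p,d=get_image("top"); np.savez("top2",p=p,d=d)
print(observe()["time_s"],observe()["eef_pos"],np.round(c["world_from_camera"],3).tolist(),c["intrinsics"][0])
E
```

```text
2.2 [ 0.47482856 -0.29529891  0.35984153] [[0.547, -0.792, -0.272, 0.545], [-0.837, -0.518, -0.177, -0.25], [-0.0, 0.324, -0.946, 0.502], [0.0, 0.0, 0.0, 1.0]] [337.54293626   0.         318.52729988]
```

View pics/w1.png

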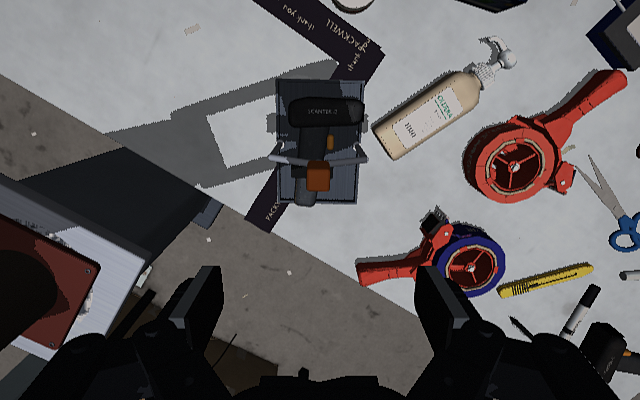

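Wrist view: the tray spans (276,79)-(360,204), and the knob is at (318,176), almost square to the camera.

```bash
python3 -W ignore - <<'E'
from h import *
I=np.load("w1.npz");K,T=I["K"],I["T"]
hsv=cv2.cvtColor(I["p"],cv2.COLOR_RGB2HSV)
d=I["d"]; v,u=np.mgrid[:400,:640]
P=np.stack([(u-K[0,2])/K[0,0]*d,(v-K[1,2])/K[1,1]*d,d],-1)@T[:3,:3].T+T[:3,3]
m=cv2.inRange(hsv,(3,130,60),(22,255,255))>0; m[:,:300]=0;m[:,340:]=0;m[:155]=0;m[200:]=0
q=P[m]; print("knob px",m.sum(),"z",np.percentile(q[:,2],[5,50,95]))
top=q[q[:,2]>np.percentile(q[:,2],95)-.006]; print("top",len(top),top.mean(0),cv2.minAreaRect((top[:,:2]*1000).astype(np.float32)))
vv,uu=np.where(m);print(uu.min(),uu.max(),vv.min(),vv.max())
for z in(.204,): 
    print("edge rows",[onplane(K,T,(uu.min()+uu.max())/2,vv.min()-.5,z).round(4)])
# tray: heights .002-.06
b=(P[...,2]>.004)&(P[...,2]<.05)&(u>262)&(u<372)&(v>70)&(v<215)&(hsv[...,2]<140)
b=cv2.morphologyEx(b.astype(np.uint8),cv2.MORPH_OPEN,np.ones((3,3)));k,l,s,cc=cv2.connectedComponentsWithStats(b);i=1+np.argmax(s[1:,4]);
r=cv2.minAreaRect((P[l==i][:,:2]*1000).astype(np.float32));print("tray",s[i],r)
# bail ends: z .09..0.14
b=(P[...,2]>.07)&(P[...,2]<.145)&(u>255)&(u<385)&(v>130)&(v<215); q=P[b]
c=q[:,:2]-q[:,:2].mean(0);w=np.linalg.svd(c,full_matrices=False)[2][0];print("bail",b.sum(),q.mean(0),np.degrees(np.arctan2(w[1],w[0])), np.ptp(c@w))
E
```

```text
knob px 492 z [0.20240493 0.20391636 0.20526544]
top 492 [ 0.47538096 -0.29502202  0.20629475] ((505.54071044921875, -275.95062255859375), (93.86076354980469, 20.31342315673828), 32.61955261230469)
307 329 169 190
edge rows [array([ 0.4836, -0.2899,  0.204 ])]
tray [ 277  163   82   44 1217] ((424.1151123046875, -327.0263366699219), (63.6274528503418, 121.5598373413086), 30.95115852355957)
bail 625 [ 0.47443097 -0.29525849  0.1184977 ] -58.25188510451884 0.11887177319944008
```

```bash
cat >> h.py <<'E'
def ft(n=10,dt=.03):
    from plant import observe,hold
    a=[]
    for _ in range(n): hold(dt); a.append(observe()["ft_force"])
    return np.mean(a,0),np.std(a,0)
E
python3 -W ignore - <<'E'
from h import *
from plant import *
pr=lambda n,x: print(n,np.round(x,3),observe()["time_s"])
movep([.475,-.295,.30],ori(-.11,-1)); hold(.2); pr("base hang-yaw",ft())
movep([.475,-.295,.30],ori(.553,-1)); hold(.2); pr("base pick-yaw",ft())
gripper_to(.06)
print(move_l([.475,-.295,.172],feed=.1,max_force=8)); pr("pre",ft())
gripper_to(0.0,40); o=observe(); print(o["opening"],o["eef_pos"]); pr("gripped",ft())
print(move_l([.475,-.295,.20],feed=.05)); hold(.2); pr("lift",ft())
move_l([.475,-.295,.29],feed=.1); hold(.3); pr("lift2",ft()); print(observe()["opening"],observe()["torque"])
E
```

```text
base hang-yaw [[ 0.046 -0.137  0.073]
 [ 0.403  0.602  0.381]] 3.4333
base pick-yaw [[-0.075  0.036  0.067]
 [ 0.468  0.431  0.446]] 4.6417
False
pre [[ 0.026 -0.22   0.067]
 [ 0.482  0.493  0.584]] 6.7833
0.021148063191169502 [ 0.47492131 -0.29489104  0.17203365]
gripped [[-0.961  1.054  1.314]
 [ 0.545  0.394  0.592]] 7.5417
False
lift [[-0.167  0.207 -3.422]
 [ 0.247  0.666  0.404]] 8.7833
lift2 [[ 0.151 -0.047 -3.317]
 [ 0.647  0.584  0.739]] 10.4667
0.021522232074123106 [-0.04244184 -0.02037969 -0.02742081]
```

```bash
python3 -W ignore - <<'E'
from h import *
from plant import *
move_l([.43,-.2,.328],feed=.12,rotation=ori(-.11,-1))
move_l([.432,.0515,.328],feed=.12); hold(.3); m,s=ft(40,.03); print(m,s,observe()["time_s"],observe()["eef_pos"],observe()["opening"])
out=[]
for n,(x,y,w,h) in (("scene",(235,120,110,100)),("top",(270,140,110,100)),("wrist",(0,0,640,400))):
    c=get_calibration(n); p,d=get_image(n); np.savez(n+"3",p=p,d=d,K=c["intrinsics"],T=c["world_from_camera"])
    q=p[y:y+h,x:x+w,::-1]; out.append(cv2.resize(q,(400,int(400*h/w)),interpolation=cv2.INTER_NEAREST))
a=np.hstack(out[:2]); b=np.zeros((250,800,3),np.uint8); b[:,:400]=out[2]; cv2.imwrite("pics/t3.png",np.vstack([a[:350],b]))
E
```

```text
[ 0.06501317 -0.01099105 -3.32408303] [0.57059958 0.3685808  0.54100942] 15.4333 [0.43199949 0.05149535 0.32799883] 0.021380812293297802
```

View pics/t3.png

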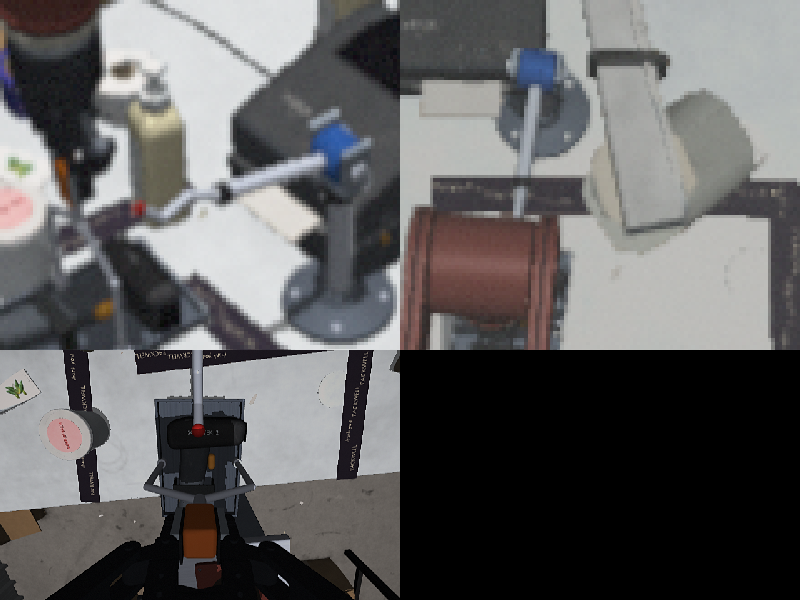

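The wrist view shows the red tip at about (317,128), centred ahead of the bail and knob, with the arm running straight on. I'll measure it from there.

```bash
python3 -W ignore - <<'E'
from h import *
I=np.load("wrist3.npz");K,T=I["K"],I["T"];d=I["d"]; v,u=np.mgrid[:400,:640]
P=np.stack([(u-K[0,2])/K[0,0]*d,(v-K[1,2])/K[1,1]*d,d],-1)@T[:3,:3].T+T[:3,3]
hsv=cv2.cvtColor(I["p"],cv2.COLOR_RGB2HSV)
m=((cv2.inRange(hsv,(0,150,60),(6,255,255))|cv2.inRange(hsv,(174,150,60),(180,255,255)))>0)&(abs(u-317)<20)&(abs(v-128)<20)
q=P[m]; uv=np.array([u[m].mean(),v[m].mean()]); print("ball px",m.sum(),uv,np.ptp(u[m]),np.ptp(v[m]),"med",np.median(q,0),"zmax",np.percentile(q[:,2],95))
c=onplane(K,T,*uv,.27); print("ball centre at z .27",c)
S=np.load("scene3.npz");h2=cv2.cvtColor(S["p"],cv2.COLOR_RGB2HSV);mm=cv2.inRange(h2,(0,140,80),(7,255,255));vv,uu=np.where(mm[165:190,262:285]);
us=(uu+262).mean(),(vv+165).mean();print("scene ball",us,len(uu),tri(ray(S["K"],S["T"],*us),ray(K,T,*uv)))
# arm tube centreline, rows 10..110
for r in (5,30,60,90,110):
    row=(hsv[r,:,1]<60)&(hsv[r,:,2]>80)&(P[r,:,2]>.2)&(P[r,:,2]<.32)&(abs(np.arange(640)-317)<30); w=np.where(row)[0]
    print(r,len(w), P[r,w].mean(0).round(4) if len(w) else "")
k=(cv2.inRange(hsv,(3,130,60),(22,255,255))>0)&(v>240)&(v<335)&(abs(u-320)<35); q=P[k];print("knob",k.sum(),np.median(q,0),q.max(0),q.min(0))
b=(P[...,2]>.27)&(P[...,2]<.305)&(v>150)&(v<250)&(abs(u-320)<100);q=P[b];print("bail?",b.sum(),q.mean(0).round(4))
E
```

```text
ball px 309 [316.00647249 126.77022654] 19 20 med [0.49241258 0.04572317 0.2753326 ] zmax 0.2771123253515966
ball centre at z .27 [0.49163407 0.04581731 0.27      ]
scene ball (np.float64(272.6), np.float64(176.8)) 5 (array([0.49198717, 0.04572306, 0.27254519]), [np.float64(6.86899182941881e-05), np.float64(6.868991829393419e-05)])
5 16 [0.5575 0.039  0.2532]
30 16 [0.5439 0.0408 0.2597]
60 15 [0.5286 0.0423 0.2551]
90 14 [0.5117 0.044  0.2529]
110 15 [0.5008 0.0448 0.2654]
knob 2407 [0.43310971 0.05085566 0.35991774] [0.5152595  0.06228324 0.47061903] [0.42032156 0.03987302 0.35635301]
bail? 1930 [0.4327 0.0512 0.2848]
```

```bash
cat >> h.py <<'E'
A=np.radians(6.2); DIR=np.array([-np.cos(A),np.sin(A),0])
TC0=np.array([.5138,.0437,.288])   # TCP with bail in the empty dip
def tcp(th,dz=0):
    s=.2*np.cos(th)+.041*np.sin(th)-.2; z=.041*np.cos(th)-.2*np.sin(th)-.041
    return TC0+DIR*s+[0,0,z+dz]
E
python3 -W ignore - <<'E'
from h import *
from plant import *
pr=lambda n: print(n,*np.round(ft(40,.02),3),round(observe()["time_s"],2),observe()["eef_pos"].round(4))
print(move_l([.5138,.0437,.328],feed=.06,max_force=6)); pr("in")
print(move_l(tcp(0,.004),feed=.05,max_force=6)); pr("above")
print(move_l(tcp(0,-.001),feed=.01,max_force=6)); pr("touch")
for th in(.04,.08): print(move_l(tcp(th),feed=.015,max_force=8)); pr(th)
out=[]
for n,(x,y,w,h) in (("scene",(235,120,110,100)),("wrist",(160,0,400,364))):
    p,d=get_image(n); out.append(cv2.resize(p[y:y+h,x:x+w,::-1],(400,364),interpolation=cv2.INTER_NEAREST))
cv2.imwrite("pics/t4.png",np.hstack(out))
E
```

```text
False
in [ 0.11   0.086 -3.406] [0.514 0.523 0.522] 17.77 [0.5138 0.0437 0.328 ]
False
above [ 1.138 -0.217 -1.737] [0.539 0.48  0.526] 19.3 [0.5139 0.0437 0.2921]
False
touch [ 0.808 -0.225 -1.419] [0.448 0.556 0.453] 20.62 [0.5138 0.0437 0.287 ]
False
0.04 [ 2.499 -0.251 -1.182] [0.473 0.391 0.545] 21.91 [0.5124 0.0439 0.28  ]
False
0.08 [ 3.101 -0.138 -0.794] [0.528 0.499 0.407] 23.27 [0.5112 0.044  0.2719]
```

View pics/t4.png

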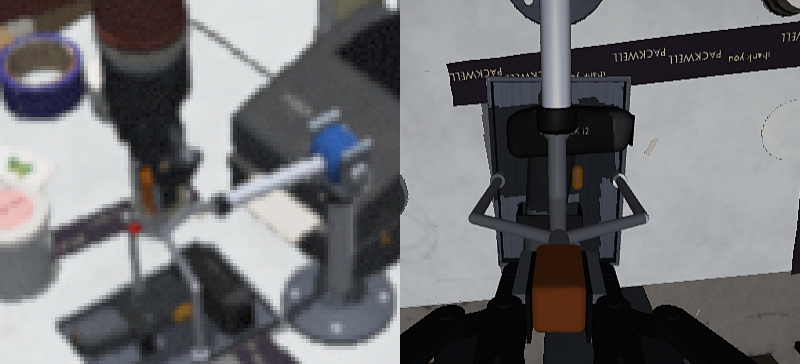

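The bail touched about 5 mm early and the hook now pushes the tool inward (+x, 3 N). That means it is riding the tip-side slope, so I'll slide inward until the side force vanishes.

```bash
python3 -W ignore - <<'E'
from h import *
from plant import *
p=tcp(.08)
for i in range(1,7):
    t=p-DIR*.002*i; move_l(t,feed=.01); m,s=ft(30,.02); print(i,m.round(2),round(observe()["time_s"],2),t.round(4))
    if m[0]<.25: break
E
```

```text
1 [ 1.19  0.28 -0.65] 24.22 [0.5132 0.0438 0.2719]
2 [-3.92  1.14 -0.01] 25.07 [0.5152 0.0436 0.2719]
```

```bash
sed -i 's/^TC0=.*/TC0=np.array([.5164,.0434,.288])/' h.py; python3 -W ignore - <<'E'
from h import *
from plant import *
def go(t,n,N=40):
    move_l(t,feed=.01); m,s=ft(N,.02); print(n,m.round(2),round(observe()["time_s"],2),observe()["eef_pos"].round(4))
go(tcp(.08),.08)
go(tcp(.08)+DIR*.0005,"out .5")
go(tcp(.1),.1)
go(tcp(.1)-DIR*.0005,"in .5")
E
```

```text
0.08 [ 1.08  0.46 -0.61] 26.02 [0.514  0.0436 0.272 ]
out .5 [ 4.85 -0.03 -1.05] 26.94 [0.5136 0.0437 0.272 ]
0.1 [ 3.68 -0.12 -0.65] 28.17 [0.5133 0.0437 0.2678]
in .5 [ 0.61  0.   -0.27] 29.08 [0.5136 0.0437 0.2677]
```

```bash
python3 -W ignore - <<'E'
from h import *
from plant import *
th=.1; r=-.0005
for i in range(9):
    m,s=ft(50,.02); print(round(th,4),round(r*1e3,2),m.round(2),round(observe()["time_s"],2),observe()["eef_pos"].round(4))
    fx=-m@DIR; fz=m[2]-.07
    if abs(fx)<.25 and abs(fz)<.1: break
    r-=np.clip(.00010*fx,-.0004,.0004); th+=np.clip(-(fz+.1*fx)/.06e3*.7/.2,-.01,.015)
    move_l(tcp(th)+DIR*r,feed=.01)
np.save("thr",[th,r])
E
```

```text
0.1 -0.5 [-0.85  0.16 -0.08] 29.92 [0.5137 0.0437 0.2678]
0.1137 -0.41 [-1.36  0.36  0.12] 31.18 [0.5135 0.0437 0.265 ]
0.1189 -0.27 [-0.61  0.37  0.16] 32.27 [0.5133 0.0437 0.264 ]
0.1174 -0.21 [0.26 0.37 0.05] 33.36 [0.5132 0.0437 0.2643]
```

Side and vertical forces are now near the empty-gripper baseline: x 0.26, y 0.37, z 0.05 N. I'll release slowly.

```bash
python3 -W ignore - <<'E'
from h import *
from plant import *
hold(.3)
for w in (.0225,.0235,.025,.028,.034,.045,.06): gripper_to(w,20); 
hold(.5); print(ft(30,.02),observe()["time_s"],observe()["opening"])
c=get_calibration("wrist"); p1,d1=get_image("wrist"); p2,_=get_image("scene"); hold(.3); p3,_=get_image("wrist")
np.savez("rel",p=p1,d=d1,K=c["intrinsics"],T=c["world_from_camera"])
print("motion px diff",np.abs(p1.astype(int)-p3).mean())
cv2.imwrite("pics/t5.png",np.hstack([cv2.resize(q[y:y+h,x:x+w,::-1],(400,364),interpolation=cv2.INTER_NEAREST) for q,(x,y,w,h) in((p2,(235,120,110,100)),(p1,(160,0,400,364)))]))
E
```

```text
(array([-0.09548958,  0.04386436,  0.03309279]), array([0.3337111, 0.4872196, 0.4971404])) 36.325 0.059971881589930075
motion px diff 0.769203125
```

View pics/t5.png

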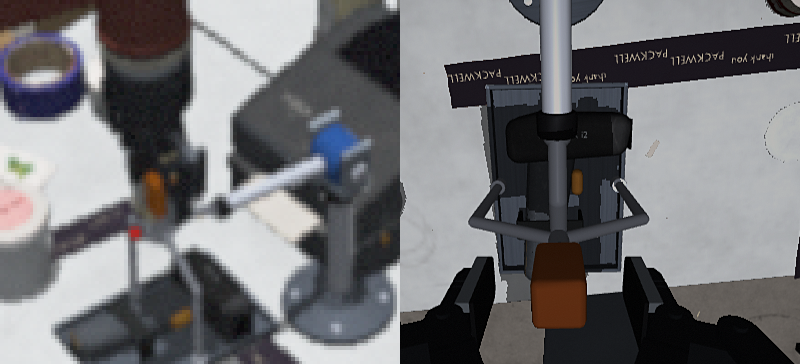

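The cradle hangs free, with the knob centred between the open fingers and the tray about level. I'll retreat straight up and check that it stays still.

```bash
python3 -W ignore - <<'E'
from h import *
from plant import *
o=observe()["eef_pos"]
print(move_l([o[0],o[1],o[2]+.11],feed=.06,max_force=5))
hold(2.0)
def snap():
    c=get_calibration("wrist"); p,d=get_image("wrist"); return p,d,c["intrinsics"],np.array(c["world_from_camera"])
def meas():
    p,d,K,T=snap(); v,u=np.mgrid[:400,:640]; hsv=cv2.cvtColor(p,cv2.COLOR_RGB2HSV)
    P=np.stack([(u-K[0,2])/K[0,0]*d,(v-K[1,2])/K[1,1]*d,d],-1)@T[:3,:3].T+T[:3,3]
    k=(cv2.inRange(hsv,(3,130,60),(22,255,255))>0)&(P[...,2]>.2)&(P[...,2]<.33)
    r=((cv2.inRange(hsv,(0,150,60),(4,255,255))|cv2.inRange(hsv,(174,150,60),(180,255,255)))>0)&(P[...,2]>.15)&(P[...,2]<.33)
    print(round(observe()["time_s"],2),"knob",k.sum(),np.median(P[k],0).round(4),"red",r.sum(),np.median(P[r],0).round(4) if r.any() else "")
    return p
for i in range(4): p=meas(); hold(.25)
s,_=get_image("scene")
cv2.imwrite("pics/t6.png",np.hstack([cv2.resize(q[y:y+h,x:x+w,::-1],(400,364),interpolation=cv2.INTER_NEAREST) for q,(x,y,w,h) in((s,(235,120,110,100)),(p,(120,0,440,400)))]))
E
```

```text
False
40.81 knob 845 [0.516  0.0429 0.2968] red 43 [0.4833 0.0461 0.2492]
41.11 knob 845 [0.516  0.0429 0.2968] red 43 [0.4835 0.0462 0.249 ]
41.41 knob 845 [0.516  0.0429 0.2968] red 43 [0.4837 0.0461 0.2491]
41.71 knob 846 [0.516  0.0429 0.2968] red 43 [0.4837 0.0462 0.2489]
```

View pics/t6.png

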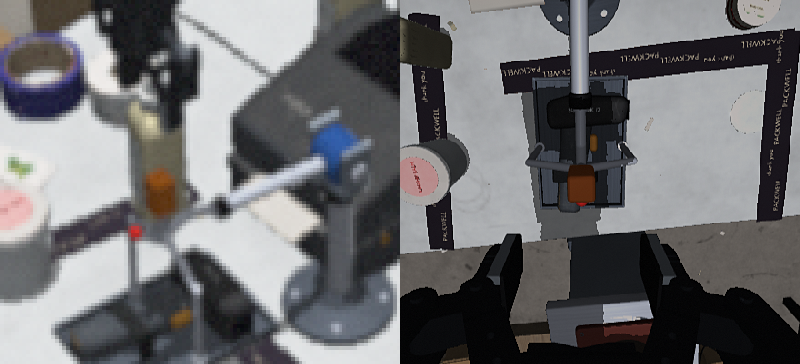

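```bash
python3 -c "from plant import *; job_done()"
```

```text
the job is handed in; nothing more can be done
```

The scanner cradle now hangs by its bail in the hook, and I handed the job in at about 42 s; the system reports no verdict.

**What I did:** I gripped the orange knob, lifted the cradle (it weighs about 3.4 N) and threaded the bail over the hook's tip. I then lowered it with the arm until vertical force at the gripper matched the empty-gripper reading to about 0.02 N. Side forces were then about 0.3–0.4 N. I opened the fingers in small steps and backed straight up.

**Last checks, over about 1 s after backing off:**
- **Stillness:** the knob stayed put to 0.1 mm in four wrist-camera readings.
- **Level:** the tray looked level by eye; I did not measure its tilt.
- **Arm:** from the knob height, it has sunk about 23 mm, roughly 0.115 rad.
- **Robot:** nothing touches the gripper, which stands 110 mm above where it let go.

**What did not go to plan:**
- **First touch:** my first estimate of the dip was about 2–3 mm too far out. The bail touched about 5 mm early on the tip side, with about 3 N of side force.
- **Correction:** side force reached about 5 N while I slid the bail inward, and I brought it down before letting go.
- **Not measured:** I did not measure the distance from bail to seat directly; the vanishing side force and the heights indicate it. I also did not re-measure the other objects, but none looked moved in the last views I checked.

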